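Run the edge guard home along the shelf lip

TASK

The push-on edge guard on the steel shelf's raised lip has ridden up. Starting at the end where the kitchen timer stands, run a shut fingertip along the row of five guard pieces to the other end, pressing each one gently down in turn until it is fully home, level with the end blocks, and keep the fingertip close to the row until the last one is down. Do not pick up, knock or shift any of the things standing on the shelf.

Things in the scene. Friction and masses are not known exactly. Their poses are not given: they have to be found in the camera images.
- shelf: Fixed stainless wall shelf, 600 mm long. Origin on the counter (z 0) under the middle of its raised lip; y along the lip, x away from the robot over the deck, z up. Deck top z 100 mm, 270 mm deep; back plate 180 mm tall. The lip, a 4 mm upright steel strip at x = 0, tops at z 130 mm and carries a row of white plastic edge guard: five sliding pieces between two fixed end blocks.
- block_a (a point): Middle of the level top of the fixed white end block at the row's +y end, z 142 mm: 34 mm along the lip, 14 mm wide, rounded across and at its ends (radius 7 mm), at y = 145 mm in the shelf's frame. Rigid.
- block_b (a point): The same for the end block at the row's -y end, y = -145 mm.
- timer: Kitchen timer: white plastic dome, 72 mm across, 45 mm tall, with a round grey button on top. Origin: centre of its underside. Stands loose on the deck behind one end of the guard row, about 120 mm behind the lip and 200 mm along it from its middle, on either side: it marks the end to start from.
- cup: Steel measuring cup, 68 mm across, 55 mm tall, with a flat handle; loose on the deck at the other end. Origin: centre of its underside.
- spoon: Ceramic soup spoon, about 115 mm long and 17 mm tall, lying loose just behind the lip. Origin: under the centre of its bowl; y runs towards the handle.
- basket_low: Bamboo dim sum basket, 119 mm across, 40 mm tall, bottom of the stack on the deck. Origin: centre of its underside.
- basket_high: The same kind of basket, standing on the first.
- basket_lid: Bamboo lid, 120 mm across, 35 mm tall with its loop, on top of the stack (the stack's top is about 115 mm above the deck). Origin: centre of its underside.
- guard1 (a joint): How far guard piece 1 has been pushed down, m: about 0 = ridden up, 0.006 = fully home (hard stop), its crown level with the end blocks (z 142 mm). It takes about 4 N to push, and stays where it is left.
- crown1 (a point): Crown (top) of guard piece 1, y = 102 mm on the shelf (+y end: 1, -y end: 5); moves with the piece. Piece: 49 mm along y, 51 mm pitch, 12 mm wide, top rounded across and arched along the lip, its ends 7 mm below the crown at a 30 degree slope: a shut fingertip run along level with the end blocks rides onto it and pushes it down.
- guard2 (a joint): How far guard piece 2 has been pushed down, m: about 0 = ridden up, 0.006 = fully home (hard stop), its crown level with the end blocks (z 142 mm). It takes about 4 N to push, and stays where it is left.
- crown2 (a point): Crown (top) of guard piece 2, y = 51 mm on the shelf (+y end: 1, -y end: 5); moves with the piece. Piece: 49 mm along y, 51 mm pitch, 12 mm wide, top rounded across and arched along the lip, its ends 7 mm below the crown at a 30 degree slope: a shut fingertip run along level with the end blocks rides onto it and pushes it down.
- guard3 (a joint): How far guard piece 3 has been pushed down, m: about 0 = ridden up, 0.006 = fully home (hard stop), its crown level with the end blocks (z 142 mm). It takes about 4 N to push, and stays where it is left.
- crown3 (a point): Crown (top) of guard piece 3, y = 0 mm on the shelf (+y end: 1, -y end: 5); moves with the piece. Piece: 49 mm along y, 51 mm pitch, 12 mm wide, top rounded across and arched along the lip, its ends 7 mm below the crown at a 30 degree slope: a shut fingertip run along level with the end blocks rides onto it and pushes it down.
- guard4 (a joint): How far guard piece 4 has been pushed down, m: about 0 = ridden up, 0.006 = fully home (hard stop), its crown level with the end blocks (z 142 mm). It takes about 4 N to push, and stays where it is left.
- crown4 (a point): Crown (top) of guard piece 4, y = -51 mm on the shelf (+y end: 1, -y end: 5); moves with the piece. Piece: 49 mm along y, 51 mm pitch, 12 mm wide, top rounded across and arched along the lip, its ends 7 mm below the crown at a 30 degree slope: a shut fingertip run along level with the end blocks rides onto it and pushes it down.
- guard5 (a joint): How far guard piece 5 has been pushed down, m: about 0 = ridden up, 0.006 = fully home (hard stop), its crown level with the end blocks (z 142 mm). It takes about 4 N to push, and stays where it is left.
- crown5 (a point): Crown (top) of guard piece 5, y = -102 mm on the shelf (+y end: 1, -y end: 5); moves with the piece. Piece: 49 mm along y, 51 mm pitch, 12 mm wide, top rounded across and arched along the lip, its ends 7 mm below the crown at a 30 degree slope: a shut fingertip run along level with the end blocks rides onto it and pushes it down.

How it is judged (in metres and radians):
On the way, in this order (a step that is already met when the one before it is completed fails the run):
1. the first piece, at the timer's end is pressed home (((y of timer in the frame of shelf above 0 m and value of joint guard1 above 0.0045 m) or (not (y of timer in the frame of shelf above 0 m) and value of joint guard5 above 0.0045 m))), for 0.05 s.
2. the second piece is pressed home (((y of timer in the frame of shelf above 0 m and value of joint guard2 above 0.0045 m) or (not (y of timer in the frame of shelf above 0 m) and value of joint guard4 above 0.0045 m))), for 0.05 s.
3. the third (middle) piece is pressed home (value of joint guard3 above 0.0045 m), for 0.05 s.
4. the fourth piece is pressed home (((y of timer in the frame of shelf above 0 m and value of joint guard4 above 0.0045 m) or (not (y of timer in the frame of shelf above 0 m) and value of joint guard2 above 0.0045 m))), for 0.05 s.
5. the fifth and last piece is pressed home (((y of timer in the frame of shelf above 0 m and value of joint guard5 above 0.0045 m) or (not (y of timer in the frame of shelf above 0 m) and value of joint guard1 above 0.0045 m))), for 0.05 s.
At the end, for the whole second after the job is handed in: All five guard pieces are within 1.5 mm of fully home, and every loose thing on the shelf is within 15 mm of where it stood (value of joint each of guard1, guard2, guard3, guard4, guard5 above 0.0045 m and distance of each of timer, cup, spoon, basket_low, basket_high, basket_lid from where it was at the start of the episode below 0.015 m); the robot touches nothing.
It fails at once if a guard piece or the shelf is pressed with more than 40 N (contact force between the fingers and shelf above 40 N).
It fails at once if between the first piece and the last, the fingertip is lifted away from the row (TCP more than 220 mm above the counter, about 6 cm of air under the tip) (((y of timer in the frame of shelf above 0 m and value of joint guard1 above 0.0045 m) or (not (y of timer in the frame of shelf above 0 m) and value of joint guard5 above 0.0045 m)) and not ((y of timer in the frame of shelf above 0 m and value of joint guard5 above 0.0045 m) or (not (y of timer in the frame of shelf above 0 m) and value of joint guard1 above 0.0045 m)) and height (world z) of the grasp point above 0.22 m).
It fails at once if a loose thing is lifted, knocked or shifted by more than 20 mm (distance of any of timer, cup, spoon, basket_low, basket_high, basket_lid from where it was at the start of the episode above 0.02 m).
It also fails if it takes over 48 s, if anything falls off the work surface, if the arm or the gripper's body presses on something with over 40 N, if the wrist force passes 120 N, or if a joint passes its speed limit or range.

ROBOT

A 6-joint arm with a two-finger parallel gripper is mounted at the origin on the work surface. World frame = base frame: x ahead of the robot, y to its left, z up, the work surface at z = 0. Lengths are in m, angles in degrees, forces in N, time in s.
With the tool pointing down it reaches from about 0.375 to 0.9 m from the base axis. Payload 3.1 kg.
Tool frame: the origin (TCP) lies between the finger pads, 19 mm behind the fingertips; this is the grasp point; z points along the fingers, y is the line along which they close (so a half turn about z gives the same grasp; the last joint's range is limited). The gripper opens to 87 mm and grips with 3 to 60 N. Pads are 19 mm wide; open, the fingers measure 117 mm over their backs; the gripper's body (75 mm by 190 mm) begins 51 mm behind the grasp point.
Start: joints at [58.528, 30.224, 82.088, -0, 67.689, -10.227], TCP at [0.226, 0.583, 0.241] pointing down, gripper open.
Joint ranges: [-176.69, 176.69], [-43.24, 126.21], [12.49, 139.97], [-82, 262], [0, 151.66], [-163.58, 163.58]. Speed limits (degrees/s): [159.86, 159.86, 180, 180, 180, 180].

INTERFACE

Orientations are given as a 3x3 rotation matrix whose columns are the frame's x, y, z axes.
In Python, from rig import telemetry, capture, camera_info, job gives the robot as it stands. The module is installed in compiled form; this text tells all that it offers.
- The arm moves only by the tool carry_out, never from a script. Its argument "deltas" is a list that holds one entry, the list of rows, each a list of 7 numbers: the shift along the tool's x, y, z scaled (see below), then the turn, a rotation vector about the tool's x, y, z scaled (see below), then the closure, from -1 (fully open) to 1 (shut). In form: [[[dx, dy, dz, ax, ay, az, claw], ...]]. A call has exactly 10 rows; each row is the pose to reach, as a shift and turn from the pose commanded when the call began, along the tool's axes at that moment, turning the shorter way round; what a row does not reach only later rows make up. The controller multiplies each number of a shift by 15 cm and each number of a turn by 360 degrees. A row lasts 1/12 s, in which the tool goes at most 41.7 mm and 7.16 degrees, less where a joint would pass 70% of its speed; a pose out of reach is approached as far as the arm can. A call with a number of a shift or a turn outside -1 to 1 is refused whole. A call with a gripper value outside its range is refused whole. The fingers move at their own pace and stop on an object; the grip force is fixed at half the most. Time passes only in rows, so rows that repeat a pose let the fingers close, or fill a call up. It gives the time, the measured TCP pose, the force, the opening and the grip force at its end, in the units of the state.
- telemetry.read_state(): the state, without advancing time (a new reading comes with each control period).
- capture(name): name is "side" or "top" or "wrist"; returns the picture (384x512x3 uint8, red, green, blue); there is no depth.
- camera_info(name): a dict with "mtx" (3x3 intrinsics, pixels), "k1" (the pictures are not rectified: a ray, as slopes to the right and down, at radius r is drawn at 1 + k1 r^2 times it, then the intrinsics apply), "cam_to_world" (4x4, takes a point from camera to world coordinates); the wrist camera has in their place "T_tool_cam" (4x4, takes a point from camera to tool coordinates, whose origin is the TCP and whose axes are the flange's). Camera axes: x right, y down, z forward; pixel columns grow to the right and rows downward; lengths in m; the calibration is good to about 2 mm. A picture is of the moment at which its call begins: read the wrist's pose just before it. camera_info takes no time and is no camera call.
- job.hand_in(): hands the job in; it is judged then, once.
The state is a dict: "time_s": time; "joint_positions": joint angles; "qvel": joint speeds; "tau": joint torques, N m; "position": TCP position; "tcp_rot": TCP orientation; "force": force on the tool from outside, world axes, zero at the start; "moment": the same for the moment, N m; "opening": opening from 0.0 (shut) to 1.0 (fully open); "grasp_force": force on a finger pad.
Only numpy, scipy, OpenCV 4.12 (cv2) and the standard library are available. Lean on these libraries where they do the work, as an engineer would, in place of code of your own. Each camera call takes 0.05 s, during which the arm holds its last target. There are 200 camera calls.

## Working session

There is one attempt and no reset: what is moved stays moved. The work goes in short steps, Python scripts to look and compute and a tool call to move; the robot and the scene stay as the last step left them, time stands still between calls to the robot, and variables do not carry over. Pictures are saved under pics/ and viewed, at most 10 in all, crops included, and the job is handed in when it is done.

Besides the shell and the picture viewer there is one more tool, called as name(argument=value, ...), one argument or row to a line, values as JSON. carry_out: Moves the arm, as the interface text tells. Its arguments: {"type":"object","properties":{"deltas":{"type":"array","items":{"type":"array","items":{"type":"array","items":{"type":"number"}}}}},"required":["deltas"]}

```bash
mkdir -p pics; python3 - <<'E'
from rig import telemetry, capture, camera_info
import cv2,numpy as np
np.set_printoptions(precision=4,suppress=True)
s=telemetry.read_state()
for k in s: print(k,np.array(s[k]))
for n in("side","top"):
    cv2.imwrite(f"pics/{n}0.png",capture(n)[:,:,::-1]); print(n,camera_info(n))
print(camera_info("wrist"))
E
```

```text
time_s 0.0
joint_positions [ 58.5305  30.2801  82.1551  -0.001   67.687  -10.2273]
qvel [ 0.0365 -0.1171 -0.0727 -0.009  -0.0043  0.0701]
tau [ -0.0017 -44.0051 -17.6586   0.063    0.0582  -0.0002]
position [0.2261 0.582  0.2403]
tcp_rot [[-0.9321  0.3623 -0.0011]
 [ 0.3623  0.9321 -0.0018]
 [ 0.0004 -0.0021 -1.    ]]
force [-0.0464 -0.3469 -0.691 ]
moment [0.0132 0.0227 0.0278]
grasp_force 0.0
opening 1.0039167127607498
side {'mtx': array([[398.3998,   0.    , 260.205 ],
       [  0.    , 398.3998, 201.3239],
       [  0.    ,   0.    ,   1.    ]]), 'k1': -0.08343245526005111, 'cam_to_world': array([[-0.9499, -0.1997,  0.2405,  0.4373],
       [-0.3124,  0.6315, -0.7096,  0.5441],
       [-0.0102, -0.7492, -0.6623,  0.637 ],
       [ 0.    ,  0.    ,  0.    ,  1.    ]])}
top {'mtx': array([[374.4025,   0.    , 255.0845],
       [  0.    , 374.4025, 195.5683],
       [  0.    ,   0.    ,   1.    ]]), 'k1': -0.038192595551507905, 'cam_to_world': array([[ 0.0118, -0.9983,  0.0574,  0.5895],
       [-0.9996, -0.0104,  0.0244, -0.0045],
       [-0.0238, -0.0577, -0.9981,  0.9344],
       [ 0.    ,  0.    ,  0.    ,  1.    ]])}
{'mtx': array([[271.3318,   0.    , 261.2571],
       [  0.    , 271.3318, 189.3856],
       [  0.    ,   0.    ,   1.    ]]), 'k1': -0.006441900365852179, 'T_tool_cam': array([[ 0.0012, -0.9687, -0.2481,  0.0663],
       [ 1.    ,  0.001 ,  0.0008,  0.0001],
       [-0.0006, -0.2481,  0.9687, -0.1433],
       [ 0.    ,  0.    ,  0.    ,  1.    ]])}
```

View pics/top0.png

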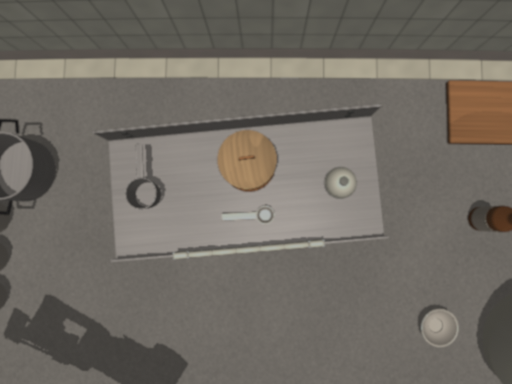

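View pics/side0.png

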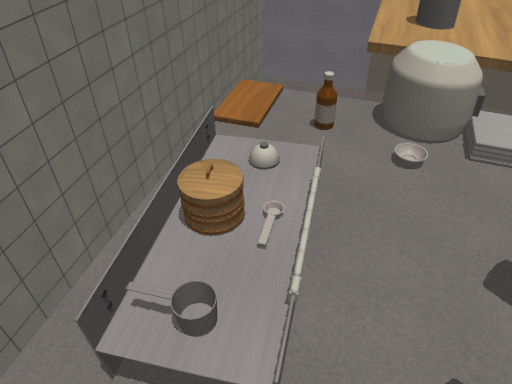

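The top view shows the timer at (341,182), which is the -y end, so the order is 5→1. The guard row runs from about (324,243) to (173,256). The side view shows the row from (318,172) to (295,288).

```bash
cat > h.py <<'E'
import numpy as np,cv2
from rig import camera_info,telemetry
def cam(n,st=None):
    c=camera_info(n)
    if n!="wrist": return c,c["cam_to_world"]
    T=np.eye(4);T[:3,:3]=st["tcp_rot"];T[:3,3]=st["position"]
    return c,T@c["T_tool_cam"]
def project(n,P,st=None):
    c,T=cam(n,st); W=np.linalg.inv(T)
    r,_=cv2.Rodrigues(W[:3,:3])
    return cv2.projectPoints(np.atleast_2d(np.array(P,float)),r,W[:3,3],c["mtx"],np.array([c["k1"],0,0,0.]))[0][:,0]
def on_z(n,px,z,st=None):
    c,T=cam(n,st)
    u=cv2.undistortPoints(np.array(px,float).reshape(-1,1,2),c["mtx"],np.array([c["k1"],0,0,0.]))[:,0]
    d=np.c_[u,np.ones(len(u))]@T[:3,:3].T
    return T[:3,3]+d*((z-T[2,3])/d[:,2])[:,None]
E
python3 - <<'E'
from h import *
np.set_printoptions(precision=4,suppress=True)
t=cv2.imread("pics/top0.png");s=cv2.imread("pics/side0.png")
a=cv2.resize(t[225:270,160:340],None,fx=4.4,fy=4.4,interpolation=cv2.INTER_CUBIC)
b=cv2.resize(np.rot90(s[160:300,280:335]).copy(),None,fx=5.6,fy=5.6,interpolation=cv2.INTER_CUBIC)
w=max(a.shape[1],b.shape[1]);p=lambda i:cv2.copyMakeBorder(i,0,0,0,w-i.shape[1],cv2.BORDER_CONSTANT)
cv2.imwrite("pics/crop.png",np.vstack([p(a),p(b)]))
print(on_z("top",[[174,256],[323,243.5]],.139),on_z("side",[[318,171],[295,289]],.139))
print(on_z("top",[[341,182]],.145))
E
```

```text
[[ 0.5048  0.1858  0.139 ]
 [ 0.5355 -0.1294  0.139 ]] [[ 0.5338 -0.1154  0.139 ]
 [ 0.5051  0.1851  0.139 ]]
[[ 0.6655 -0.1662  0.145 ]]
```

View pics/crop.png

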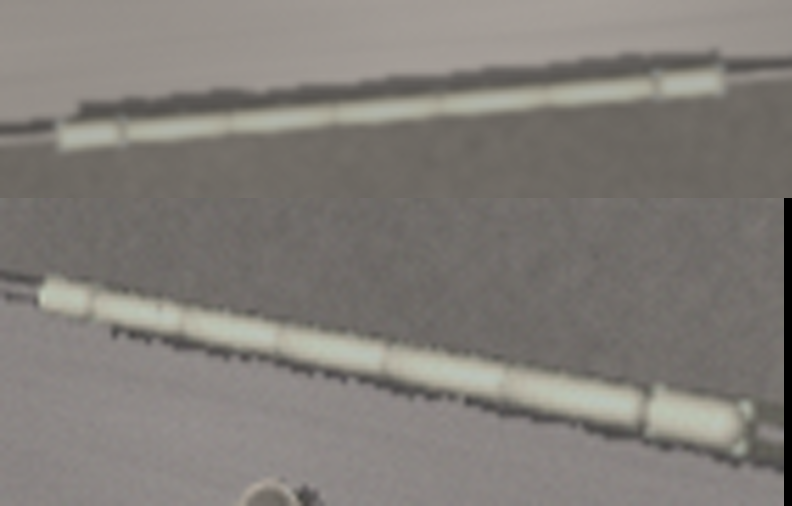

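carry_out(
  deltas=[
    [[-0.09,-0.09,0,0,0,0,1],[-0.18,-0.18,0,0,0,0,1],[-0.27,-0.27,0,0,0,0,1],[-0.36,-0.36,0,0,0,0,1],[-0.45,-0.45,0,0,0,0,1],[-0.54,-0.54,0,0,0,0,1],[-0.63,-0.63,0,0,0,0,1],[-0.72,-0.72,0,0,0,0,1],[-0.81,-0.81,0,0,0,0,1],[-0.9,-0.9,0,0,0,0,1]],
  ],
)

```text
time_s: 0.93
position: [0.3033, 0.4067, 0.2409]
tcp_rot: [[-0.932, 0.362, -0.001], [0.362, 0.932, -0.001], [0.0, -0.001, -1.0]]
force: [0.6, 0.8, -0.7]
opening: 0.328
grasp_force: 0.0
```

carry_out(
  deltas=[
    [[-0.09,-0.09,0,0,0,0,1],[-0.18,-0.18,0,0,0,0,1],[-0.27,-0.27,0,0,0,0,1],[-0.36,-0.36,0,0,0,0,1],[-0.45,-0.45,0,0,0,0,1],[-0.54,-0.54,0,0,0,0,1],[-0.63,-0.63,0,0,0,0,1],[-0.72,-0.72,0,0,0,0,1],[-0.81,-0.81,0,0,0,0,1],[-0.9,-0.9,0,0,0,0,1]],
  ],
)

```text
time_s: 1.77
position: [0.3802, 0.2321, 0.241]
tcp_rot: [[-0.932, 0.362, -0.001], [0.362, 0.932, -0.0], [0.001, -0.0, -1.0]]
force: [1.0, -0.1, -0.5]
opening: 0.004
grasp_force: 0.0
```

carry_out(
  deltas=[
    [[-0.09,-0.09,0,0,0,0,1],[-0.18,-0.18,0,0,0,0,1],[-0.27,-0.27,0,0,0,0,1],[-0.36,-0.36,0,0,0,0,1],[-0.45,-0.45,0,0,0,0,1],[-0.54,-0.54,0,0,0,0,1],[-0.63,-0.63,0,0,0,0,1],[-0.72,-0.72,0,0,0,0,1],[-0.81,-0.81,0,0,0,0,1],[-0.9,-0.9,0,0,0,0,1]],
  ],
)

```text
time_s: 2.6
position: [0.4571, 0.0574, 0.241]
tcp_rot: [[-0.932, 0.362, -0.001], [0.362, 0.932, 0.0], [0.001, -0.0, -1.0]]
force: [-0.3, -0.8, 0.2]
opening: 0.002
grasp_force: 0.0
```

carry_out(
  deltas=[
    [[-0.09,-0.09,0,0,0,-0.01,1],[-0.18,-0.18,0,0,0,-0.02,1],[-0.27,-0.27,0,0,0,-0.03,1],[-0.36,-0.36,0,0,0,-0.04,1],[-0.45,-0.45,0,0,0,-0.05,1],[-0.54,-0.54,0,0,0,-0.06,1],[-0.63,-0.63,0,0,0,-0.07,1],[-0.72,-0.72,0,0,0,-0.0747,1],[-0.9,-0.9,0,0,0,-0.0747,1],[-0.9,-0.9,0,0,0,-0.0747,1]],
  ],
)

```text
time_s: 3.43
position: [0.5376, -0.1222, 0.2414]
tcp_rot: [[-0.995, -0.095, 0.005], [-0.095, 0.995, -0.005], [-0.005, -0.005, -1.0]]
force: [1.2, -0.1, 0.9]
opening: 0.006
grasp_force: 0.0
```

Check with the wrist camera.

```bash
python3 - <<'E'
from h import *
from rig import capture
np.set_printoptions(precision=4,suppress=True)
s=telemetry.read_state();i=capture("wrist")[:,:,::-1]
print(s["position"],s["tcp_rot"],s["force"])
cv2.imwrite("pics/w1.png",cv2.resize(i,(768,576)))
p=np.array(s["position"]);p[2]-=.019
print("tip*1.5",project("wrist",[p],s)*1.5)
# coloured guesses
a=np.array([.5052,.186,.142]);b=np.array([.5365,-.1315,.142])
c=(a+b)/2;u=(a-b)/np.linalg.norm(a-b);print(c,u)
print("blockb,crown5,4,3 *1.5",project("wrist",[c+u*k for k in(-.162,-.128,-.0765,-.0255)],s)*1.5)
E
```

```text
[ 0.5376 -0.1222  0.2414] [[-0.9954 -0.0954  0.0051]
 [-0.0954  0.9954 -0.0049]
 [-0.0046 -0.0053 -1.    ]] [ 1.1908 -0.075   0.8845]
tip*1.5 [[392.629  339.9696]]
[0.5209 0.0272 0.142 ] [-0.0981  0.9952  0.    ]
blockb,crown5,4,3 *1.5 [[374.2234 286.6731]
 [429.3656 286.6645]
 [512.9825 286.6501]
 [595.7779 286.6345]]
```

View pics/w1.png

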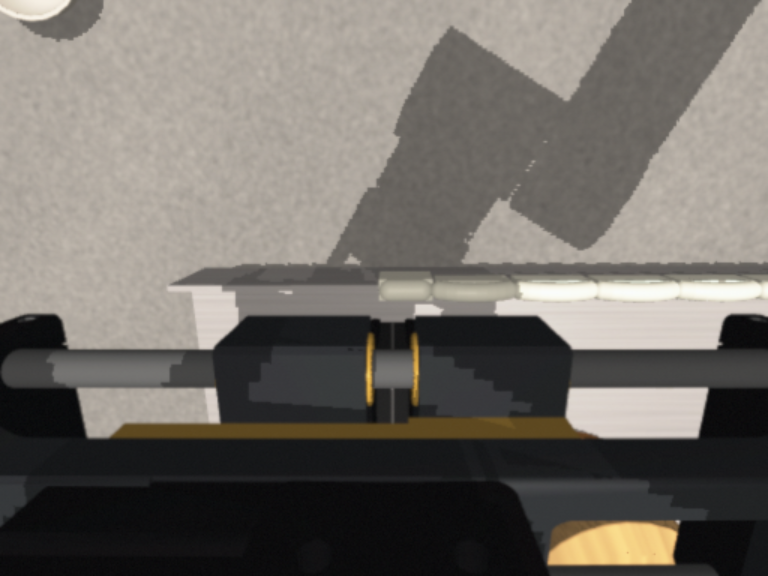

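The wrist view shows block B spanning (379–433, 287) and the pieces lying along row 287. That matches the prediction to within 3 mm. Next: descend over block B.

carry_out(
  deltas=[
    [[0.0133,0.054,0.06,0,0,0,1],[0.0133,0.054,0.14,0,0,0,1],[0.0133,0.054,0.22,0,0,0,1],[0.0133,0.054,0.3,0,0,0,1],[0.0133,0.054,0.37,0,0,0,1],[0.0133,0.054,0.43,0,0,0,1],[0.0133,0.054,0.47,0,0,0,1],[0.0133,0.054,0.49,0,0,0,1],[0.0133,0.054,0.49,0,0,0,1],[0.0133,0.054,0.49,0,0,0,1]],
  ],
)

```text
time_s: 4.32
position: [0.5315, -0.1086, 0.1679]
tcp_rot: [[-0.995, -0.098, 0.0], [-0.098, 0.995, -0.0], [-0.0, -0.0, -1.0]]
force: [-0.1, -0.6, 0.2]
opening: 0.005
grasp_force: 0.0
```

```bash
python3 - <<'E'
from rig import telemetry
s=telemetry.read_state()
print(s["position"],s["tcp_rot"],s["force"],s["opening"])
E
```

```text
[ 0.53148177 -0.1086315   0.16790149] [[-9.95145577e-01 -9.84134058e-02  2.86940793e-04]
 [-9.84134416e-02  9.95145608e-01 -1.13171206e-04]
 [-2.74410306e-04 -1.40860656e-04 -9.99999952e-01]] [-0.12909036 -0.64017383  0.1506502 ] 0.005411237684214371
```

carry_out(
  deltas=[
    [[-0.009,-0.02,0,0,0,0,1],[-0.018,-0.04,0,0,0,0,1],[-0.018,-0.04,0.01,0,0,0,1],[-0.018,-0.04,0.02,0,0,0,1],[-0.018,-0.04,0.03,0,0,0,1],[-0.018,-0.04,0.037,0,0,0,1],[-0.018,-0.04,0.042,0,0,0,1],[-0.018,-0.04,0.046,0,0,0,1],[-0.018,-0.04,0.05,0,0,0,1],[-0.018,-0.04,0.05,0,0,0,1]],
  ],
)

```text
time_s: 5.15
position: [0.5344, -0.1142, 0.161]
tcp_rot: [[-0.995, -0.099, -0.0], [-0.099, 0.995, -0.0], [0.0, -0.0, -1.0]]
force: [-1.2, 1.2, 5.5]
opening: 0.002
grasp_force: 2.5
```

carry_out(
  deltas=[
    [[0,0.02,0.001,0,0,0,1],[0,0.04,0.001,0,0,0,1],[0,0.06,0.001,0,0,0,1],[0,0.08,0.001,0,0,0,1],[0,0.1,0.001,0,0,0,1],[0,0.12,0.001,0,0,0,1],[0,0.14,0.001,0,0,0,1],[0,0.16,0.001,0,0,0,1],[0,0.18,0.001,0,0,0,1],[0,0.2,0.001,0,0,0,1]],
  ],
)

```text
time_s: 5.98
position: [0.5322, -0.0848, 0.1603]
tcp_rot: [[-0.995, -0.099, 0.001], [-0.099, 0.995, -0.001], [-0.001, -0.001, -1.0]]
force: [0.6, -3.1, 3.0]
opening: 0.006
grasp_force: 1.5
```

carry_out(
  deltas=[
    [[0,0.025,0,0,0,0,1],[0,0.05,0,0,0,0,1],[0,0.075,0,0,0,0,1],[0,0.1,0,0,0,0,1],[0,0.125,0,0,0,0,1],[0,0.15,0,0,0,0,1],[0,0.175,0,0,0,0,1],[0,0.2,0,0,0,0,1],[0,0.225,0,0,0,0,1],[0,0.25,0,0,0,0,1]],
  ],
)

```text
time_s: 6.82
position: [0.5282, -0.0481, 0.1602]
tcp_rot: [[-0.995, -0.1, 0.001], [-0.1, 0.995, -0.003], [-0.0, -0.003, -1.0]]
force: [0.2, -8.1, 3.3]
opening: 0.005
grasp_force: 3.6
```

carry_out(
  deltas=[
    [[0,0.025,0,0,0,0,1],[0,0.05,0,0,0,0,1],[0,0.075,0,0,0,0,1],[0,0.1,0,0,0,0,1],[0,0.125,0,0,0,0,1],[0,0.15,0,0,0,0,1],[0,0.175,0,0,0,0,1],[0,0.2,0,0,0,0,1],[0,0.225,0,0,0,0,1],[0,0.25,0,0,0,0,1]],
  ],
)

```text
time_s: 7.65
position: [0.5243, -0.0093, 0.1603]
tcp_rot: [[-0.995, -0.098, 0.0], [-0.098, 0.995, 0.0], [-0.0, 0.0, -1.0]]
force: [0.3, -1.2, 1.1]
opening: 0.005
grasp_force: 0.8
```

carry_out(
  deltas=[
    [[0,0.025,0,0,0,0,1],[0,0.05,0,0,0,0,1],[0,0.075,0,0,0,0,1],[0,0.1,0,0,0,0,1],[0,0.125,0,0,0,0,1],[0,0.15,0,0,0,0,1],[0,0.175,0,0,0,0,1],[0,0.2,0,0,0,0,1],[0,0.225,0,0,0,0,1],[0,0.25,0,0,0,0,1]],
  ],
)

```text
time_s: 8.48
position: [0.5212, 0.0271, 0.1607]
tcp_rot: [[-0.995, -0.099, 0.002], [-0.099, 0.995, -0.002], [-0.001, -0.002, -1.0]]
force: [0.0, -6.0, 7.7]
opening: 0.007
grasp_force: 3.7
```

carry_out(
  deltas=[
    [[0,0.025,0,0,0,0,1],[0,0.05,0,0,0,0,1],[0,0.075,0,0,0,0,1],[0,0.1,0,0,0,0,1],[0,0.125,0,0,0,0,1],[0,0.15,0,0,0,0,1],[0,0.175,0,0,0,0,1],[0,0.2,0,0,0,0,1],[0,0.225,0,0,0,0,1],[0,0.25,0,0,0,0,1]],
  ],
)

```text
time_s: 9.32
position: [0.517, 0.0645, 0.1602]
tcp_rot: [[-0.995, -0.099, 0.0], [-0.099, 0.995, -0.001], [-0.0, -0.001, -1.0]]
force: [0.1, -4.3, 3.5]
opening: 0.004
grasp_force: 2.4
```

carry_out(
  deltas=[
    [[0,0.025,0,0,0,0,1],[0,0.05,0,0,0,0,1],[0,0.075,0,0,0,0,1],[0,0.1,0,0,0,0,1],[0,0.125,0,0,0,0,1],[0,0.15,0,0,0,0,1],[0,0.175,0,0,0,0,1],[0,0.2,0,0,0,0,1],[0,0.225,0,0,0,0,1],[0,0.25,0,0,0,0,1]],
  ],
)

```text
time_s: 10.15
position: [0.5128, 0.1016, 0.1599]
tcp_rot: [[-0.995, -0.1, -0.001], [-0.1, 0.995, -0.003], [0.001, -0.003, -1.0]]
force: [0.4, -8.2, 3.8]
opening: 0.007
grasp_force: 3.3
```

carry_out(
  deltas=[
    [[0,0.025,0,0,0,0,1],[0,0.05,0,0,0,0,1],[0,0.075,0,0,0,0,1],[0,0.1,0,0,0,0,1],[0,0.125,0,0,0,0,1],[0,0.15,0,0,0,0,1],[0,0.175,0,0,0,0,1],[0,0.2,0,0,0,0,1],[0,0.22,0,0,0,0,1],[0,0.22,0,0,0,0,1]],
  ],
)

```text
time_s: 10.98
position: [0.5104, 0.1354, 0.1607]
tcp_rot: [[-0.995, -0.099, 0.001], [-0.099, 0.995, -0.0], [-0.001, -0.0, -1.0]]
force: [0.2, -3.0, 6.5]
opening: 0.004
grasp_force: 3.4
```

carry_out(
  deltas=[
    [[0,0,-0.03,0,0,0,1],[0,0,-0.1,0,0,0,1],[0,0,-0.2,0,0,0,1],[0.05,0,-0.3,0,0,0,1],[0.1,0,-0.4,0,0,0,1],[0.15,0,-0.5,0,0,0,1],[0.2,0,-0.6,0,0,0,1],[0.25,0,-0.65,0,0,0,1],[0.25,0,-0.65,0,0,0,1],[0.25,0,-0.65,0,0,0,1]],
  ],
)

```text
time_s: 11.82
position: [0.4719, 0.1318, 0.2574]
tcp_rot: [[-0.995, -0.099, -0.0], [-0.099, 0.995, 0.001], [0.0, 0.001, -1.0]]
force: [-0.3, 0.2, -1.0]
opening: 0.005
grasp_force: 0.0
```

```bash
python3 - <<'E'
from h import *
from rig import capture
t=capture("top")[:,:,::-1];s=capture("side")[:,:,::-1]
o=cv2.imread("pics/top0.png")
cv2.imwrite("pics/end.png",np.vstack([np.hstack([o[80:270,90:400],t[80:270,90:400]]),np.hstack([cv2.imread("pics/side0.png")[130:360,110:420],s[130:360,110:420]])]))
E
```

```text
(no output)
```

View pics/end.png

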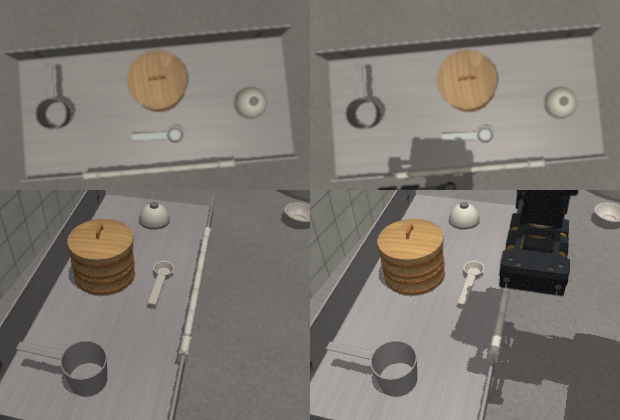

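Comparing before and after in both views, nothing has moved: timer, cup, spoon and basket stack all sit at the same pixels. At every reading along the sweep the tip was at the end-block level or slightly below, with gentle force, and the two readings at the middle and last crowns were firm. The arm is clear, so I'm handing in.

```bash
python3 -c "
from rig import job
print(job.hand_in())"
```

```text
the job is handed in; nothing more can be done
None
```

I swept all five guard pieces from the timer's end (piece 5 to piece 1) down to end-block level with gentle force and handed the job in; nothing on the shelf moved in the before/after images, but the hand-in returned no verdict, and how far down each piece sits was judged from tip height and force, not measured directly.

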